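# Swing the lamp aside and spot-check the carved panel

## Robot

A 7-joint arm with a two-finger parallel gripper is mounted at the origin on the work surface. World frame = base frame: x ahead of the robot, y to its left, z up, the work surface at z = 0. Lengths are in m, angles in rad, forces in N, time in s.
With the tool pointing down it reaches from about 0.4 to 0.85 m from the base axis. Payload 10.4 kg.
Tool frame: the origin (TCP) lies between the finger pads; the fingertips stand manip.tip_extent ahead of it and the grasp point (between the pads) lies 6 mm ahead of it (manip.tip_extent is the distance from the TCP to the fingertips, in m); z points along the fingers, y is the line along which they close (so a half turn about z gives the same grasp; the last joint's range is limited). The gripper opens to 85 mm and grips with 20 to 120 N. Pads are 22 mm wide; open, the fingers measure 114 mm over their backs; the gripper's body (76 mm by 85 mm) begins 54 mm behind the grasp point. The pads swing forward as they close: fully open they stand 13 mm farther back than shut.
Start: joints at [-1.37, 0.332, -0.065, 1.46, 0.022, 1.35, -0.088], TCP at [0.139, 0.609, 0.256] pointing down, gripper open.
Joint ranges: [-2.6, 2.6], [-0.5, 2.12], [-1.47, 1.34], [0.16, 2.42], [-1.27, 4.41], [0.06, 2.06], [-2.6, 2.6]. Speed limits (rad/s): [2.22, 2.22, 2.79, 2.79, 3.14, 3.14, 3.14].

## Interface

Orientations are given as a unit quaternion [x, y, z, w].
In Python, from workcell import get_obs, optics, workorder, manip gives the robot as it stands.
- The arm moves only by the tool jog_arm, never from a script. Its argument "increments" is a list of rows, each a list of 7 numbers: the shift along the tool's x, y, z in m, then the turn, a rotation vector about the tool's x, y, z in rad, then the opening, from -1 (shut) to 1 (fully open). A call has 1 to 5 rows; each row is the pose to reach, as a shift and turn from the pose commanded when the call began, along the tool's axes at that moment; what a row does not reach only later rows make up. A row lasts 1/12 s, in which the tool goes at most 41.7 mm and 7.16 degrees, less where a joint would pass 70% of its speed; a pose out of reach is approached as far as the arm can. A call with a gripper value outside its range is refused whole. The fingers move at their own pace and stop on an object; "grip_force" is the grip in N (left out, the last holds). Time passes only in rows, so rows that repeat a pose let the fingers close. It gives the time, the measured TCP pose, the force, the opening and the grip force at its end, in the units of the state.
- get_obs(): the state, without advancing time (a new reading comes with each control period).
- optics.camera(name): name is "scene" or "top"; returns a dict with "color" (420x560x3 uint8, red, green, blue), "depth" (420x560 float32, m along the optical axis (not along the pixel's ray), 0 where there is no reading), "K" (3x3 intrinsics, pixels), "R" (3x3) and "t" (3): a world point X has camera coordinates R X + t. Camera axes: x right, y down, z forward; pixel columns grow to the right and rows downward; lengths in m; the calibration is good to about 2 mm. A picture is of the moment at which its call begins.
- workorder.hand_in(): hands the job in; it is judged then, once.
The state is a dict: "clock": time; "joint_pos": joint angles; "joint_velocities": joint speeds; "tau": joint torques, N m; "position": TCP position; "ee_rot": TCP orientation; "ft_force": force on the tool from outside, world axes, zero at the start; "torque": the same for the moment, N m; "grip_width": opening from 0.0 (shut) to 1.0 (fully open); "grasp_force": force on a finger pad.
Only numpy, scipy, OpenCV 4.12 (cv2) and the standard library are available. Lean on these libraries where they do the work, as an engineer would, in place of code of your own. Each camera call takes 0.05 s, during which the arm holds its last target. There are 200 camera calls.

## Task

Swing the lamp that hangs over the carved panel aside, slowly, until its head is completely off the panel, on the side where nothing tall is in its way; then pick up the torch-shaped thermometer and hold it still for at least a second with its lens end about 5 cm in front of the panel's round medallion, pointing squarely at the middle of it. Afterwards stand the thermometer back upright in its tray without dropping it and swing the lamp back so that its head is centred over the medallion again. Let nothing touch the panel, and leave the other things on the bench where they stand.

Things in the scene. Friction and masses are not known exactly. Their poses are not given: they have to be found in the camera images.
- lamp_arm (a joint): Swing of the lamp arm about its upright pivot, rad, -1.3 to 1.3. At 0 the arm points over the middle of the stand to its low front edge; positive swings the head to the stand's -y side (head at pivot + 0.21*(-cos q, -sin q) in the stand's axes), negative to its +y side. Light friction: it stays where left. Slowly means under 2.5 rad/s.
- lamp_knob (a point): Middle of the upright round black knob on the lamp head, the place to hold it: 22 mm diameter, 60 mm tall, top 30 mm above this point; 210 mm from the pivot, over the head's centre. The head is an aluminium disc, 96 mm diameter, 25 mm thick, its top 30 mm and its flat underside 55 mm below this point (190 mm above the bench).
- lamp_pivot (a point): On the arm's upright pivot axis, 190 mm above the bench, atop a steel post behind the stand. Axes are the stand's: x from its low front to the post, y left, z up. The arm is a 16 mm bar, 12 mm above this point; a 36 mm collar reaches 30 mm above it. The stand's base board, 200 mm wide, 16 mm thick, runs from 300 mm before the pivot to 40 mm behind.
- panel: Carved wooden panel, 180 x 180 x 20 mm, fixed on the stand, sloping 30 degrees, carved face up and towards the robot. Origin at bench height below the centre of its face; x level, to the high edge; y level, along its width (half width 90 mm); z up. Face centre 120 mm above the bench, high edge 165 mm, low edge 75 mm.
- medallion: Round rosette carved in the middle of the panel, 80 mm across, same wood, relief at most 5 mm high. The origin is its centre on the panel's face; z points square out of the face (30 degrees from vertical), x up the slope, y along the panel's width.
- thermometer: Torch-shaped spot thermometer, 140 mm long, 0.2 kg, standing on its lens end. The origin is the centre of the lens end (its underside as it stands), z points along it to the tail end. The lens end is a round black head of 44 mm diameter, 22 mm tall and tapering to 32 mm; above it the grey body is 36 mm (along x) by 28 mm (along y) up to 140 mm. It looks along its own -z.
- tray: Low open square black tray in which the thermometer stands, 120 x 120 mm outside, 5 mm walls, 20 mm high, inner floor 5 mm above the bench; fixed. Origin at the centre of its underside.
- bottle: Tall white plastic bottle, 66 mm diameter, 240 mm tall, standing on one side of the panel, in the way of the lamp head on that side. Origin at the centre of its underside. Not to be moved.
- can: Low tin can, 72 mm diameter, 110 mm tall, standing on the other side of the panel; the lamp passes over it. Origin at the centre of its underside. Not to be moved.
- chisel_pot: White pot, 80 mm diameter and 110 mm tall, with three chisels in it that reach 190 mm above the bench. Origin at the centre of its underside. Not to be moved.
- sanding_block: Cork sanding block 70 x 110 mm with a wooden grip, 42 mm tall overall, lying in front of the panel. Origin at the centre of its underside, y along its length. Not to be moved.
Things that resemble listed ones, but are neither listed nor needed, are in the scene too. There is more than one size of the thermometer; the job needs the smallest.

How it is judged:
On the way, in this order (a step that is already met when the one before it is completed fails the run):
1. the lamp head has been swung completely off the side of the panel (its centre more than 145 mm from the panel's middle line) ((y of lamp_knob in the frame of panel above 0.145 m or y of lamp_knob in the frame of panel below -0.145 m)), for 0.2 s.
2. lamp still off the panel, the held thermometer is kept still for 0.9 s, lens 25 to 80 mm from the medallion, within 20 mm of its axis each way, square to it within 11 degrees (z of thermometer in the frame of medallion between 0.025 and 0.08 m and x of thermometer in the frame of medallion between -0.02 and 0.02 m and y of thermometer in the frame of medallion between -0.02 and 0.02 m and angle between the z axis of thermometer and the z axis of medallion, either way round below 0.19 rad and linear speed of thermometer below 0.03 m/s and angular speed of thermometer below 0.2 rad/s and contact force between the fingers and thermometer above 0.5 N and (y of lamp_knob in the frame of panel above 0.145 m or y of lamp_knob in the frame of panel below -0.145 m)), for 0.9 s.
At the end, for the whole second after the job is handed in: The thermometer stands upright (within 6 degrees) and at rest on the floor of its tray, and the lamp head is at rest with its centre within 30 mm, seen from above, of the medallion's centre (angle between thermometer's own z axis and vertical below 0.1 rad and x of thermometer in the frame of tray between -0.05 and 0.05 m and y of thermometer in the frame of tray between -0.05 and 0.05 m and z of thermometer in the frame of tray below 0.01 m and linear speed of thermometer below 0.02 m/s and horizontal distance between lamp_knob and medallion below 0.03 m and velocity of joint lamp_arm between -0.05 and 0.05 rad/s); the robot touches nothing.
It fails at once if the bottle, can, chisel pot or sanding block is moved by more than 20 mm or tipped (distance of any of bottle, can, chisel_pot, sanding_block from where it was at the start of the episode above 0.02 m or angle between any of bottle, can, chisel_pot, sanding_block's own z axis and vertical above 0.3 rad).
It fails at once if something touches the carved panel (contact force between panel and anything else above 0.5 N).
It fails at once if the lamp is swung faster than 2.5 rad/s (velocity of joint lamp_arm above 2.5 rad/s or velocity of joint lamp_arm below -2.5 rad/s).
It fails at once if the thermometer is dropped or banged into its tray (more than 40 N) (contact force between thermometer and tray above 40 N).
It also fails if it takes over 67 s, if anything falls off the work surface, if the arm or the gripper's body presses on something with over 40 N, if the wrist force passes 120 N, or if a joint passes its speed limit or range.

## Working session

There is one attempt and no reset: what is moved stays moved. The work goes in short steps, Python scripts to look and compute and a tool call to move; the robot and the scene stay as the last step left them, time stands still between calls to the robot, and variables do not carry over. Pictures are saved under pics/ and viewed, at most 10 in all, crops included, and the job is handed in when it is done.

Besides the shell and the picture viewer there is one more tool, called after ">>>" as a command line: name --pt "numbers of a row" for each row, then --argument value for the rest. jog_arm: Moves the arm, as the interface text tells. Its arguments: {"type":"object","properties":{"increments":{"type":"array"},"grip_force":{"type":"number"}},"required":["increments"]}

```bash
mkdir -p pics; ls
cat > h.py <<'E'
import numpy as np, cv2
from scipy.spatial.transform import Rotation as Ro
from workcell import get_obs, optics, workorder, manip
def cloud(c):
    v,u=np.mgrid[:420,:560]; d=c["depth"]; K=c["K"]
    P=np.stack([(u-K[0,2])/K[0,0]*d,(v-K[1,2])/K[1,1]*d,d],-1)
    return (P-c["t"])@c["R"]
def save(c,n): cv2.imwrite("pics/"+n+".png",c["color"][...,::-1])
E
python3 - <<'E'
from h import *
s=get_obs(); print(s, manip.tip_extent)
for n in("scene","top"):
    c=optics.camera(n); save(c,n); np.savez(n+".npz",**c); print(n,-c["R"].T@c["t"],c["K"][0,0], c["R"].round(2).tolist())
a=[cv2.imread("pics/%s.png"%n) for n in("scene","top")]
E
```

```text
pics
{'clock': 0.0, 'joint_pos': array([-1.36959228,  0.33288446, -0.06472014,  1.46094505,  0.02159102,
        1.34987793, -0.08848666]), 'joint_velocities': array([ 3.14927196e-03,  4.16660096e-04, -1.69056269e-05,  1.70034239e-03,
        5.95373674e-04, -2.78360416e-04,  2.04595782e-03]), 'tau': array([-8.28663651e-04, -6.25439215e+01,  4.88731626e-02, -3.91605163e+01,
        1.62505126e-02,  9.75122850e-03, -1.96426674e-05]), 'position': array([0.13862716, 0.60908785, 0.25550631]), 'ee_rot': array([ 1.11643027e-01,  9.93748122e-01, -7.07695902e-04, -5.45525511e-05]), 'ft_force': array([ 0.52876485,  0.14994172, -0.14302494]), 'torque': array([ 0.03810618, -0.00616302,  0.03570048]), 'grasp_force': 0.0, 'grip_width': 0.9997770791099665} 0.025
scene [ 1.29662752 -0.1278407   1.42541018] 522.8393093403486 [[0.28, 0.96, -0.0], [0.82, -0.24, -0.52], [-0.5, 0.14, -0.86]]
top [0.33511235 0.08298693 1.34064607] 442.5859317972675 [[-0.01, -1.0, 0.02], [-0.99, 0.01, -0.16], [0.16, -0.03, -0.99]]
```

View pics/scene.png

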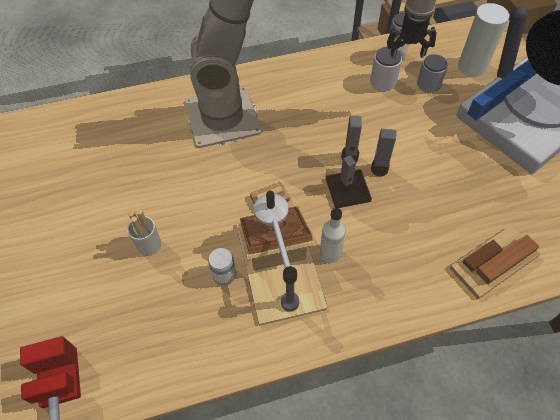

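View pics/top.png

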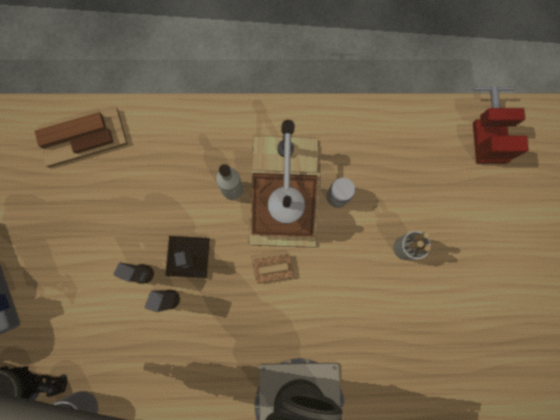

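The pictures show three thermometers in `top`: (187,258) in the black tray, plus (135,272) and (165,299) outside it. The lamp knob is at (287,201), the bottle at (229,180) on +y, and the can at (342,192) on -y, so I'll swing the lamp to -y. The one in the tray looks smallest; I'll measure it and check with a crop.

Run:
```python
from h import *
T={n:dict(np.load(n+".npz")) for n in("scene","top")}
C={n:cloud(T[n]) for n in T}
im=T["scene"]["color"][100:220,310:430]; im2=T["top"]["color"][230:320,100:220]
a=cv2.resize(im,(400,400),interpolation=cv2.INTER_CUBIC);b=cv2.resize(im2,(400,300),interpolation=cv2.INTER_CUBIC)
b=np.vstack([b,np.zeros((100,400,3),np.uint8)])
cv2.imwrite("pics/crop.png",np.hstack([a,b])[...,::-1])
A=np.vstack([C[n][T[n]["depth"]>0] for n in C]); 
def reg(n,r,z0,z1):
    v0,v1,u0,u1=r; P=C[n][v0:v1,u0:u1].reshape(-1,3); P=P[(P[:,2]>z0)&(P[:,2]<z1)]; return P
def rect(P):
    r=cv2.minAreaRect((P[:,:2]*1000).astype(np.float32)); return np.round(r[0],1),np.round(r[1],1),round(r[2],1),len(P)
for n in C:
  P=C[n].reshape(-1,3); 
  print(n,"table z",np.median(P[np.abs(P[:,2])<.02,2]))
  for nm,pos,z0,z1 in [("tray",(.0,0),.01,.03)]: pass
# clusters above given height
for n in C:
  for z0,z1 in((.105,.25),(.012,.03),):
    m=((C[n][...,2]>z0)&(C[n][...,2]<z1)&(C[n][...,0]>.2)).astype(np.uint8)
    k,l,s,ce=cv2.connectedComponentsWithStats(m)
    for i in range(1,k):
      if s[i,4]>25:
        P=C[n][l==i]; print(n,z0,ce[i].round(),*rect(P),"zmax",np.percentile(P[:,2],95).round(3),"col",T[n]["color"][l==i].mean(0).round())
```

```text
scene table z 0.00049333286424167
top table z 0.000793110350657159
scene 0.105 [520.  77.] [264.3 946.9] [289.8 134.9] 87.7 1836 zmax 0.241 col [32. 43. 61.]
scene 0.105 [354. 129.] [307.7 377.9] [37.5 52.3] 70.5 355 zmax 0.189 col [84. 80. 77.]
scene 0.105 [386. 141.] [382.7 456.6] [49.2 44.7] 68.0 413 zmax 0.19 col [80. 76. 73.]
scene 0.105 [348. 164.] [415.3 323.5] [40.1 31.5] 15.1 184 zmax 0.148 col [81. 77. 76.]
scene 0.105 [276. 235.] [638.   37.2] [189.2 277.5] 88.8 3257 zmax 0.22 col [126. 106.  91.]
scene 0.105 [139. 223.] [ 448.5 -328. ] [79.6 77.5] 40.0 395 zmax 0.188 col [142. 125.  99.]
scene 0.105 [334. 230.] [638.6 195.1] [65.7 60.4] 56.3 664 zmax 0.241 col [123. 120. 111.]
scene 0.105 [220. 258.] [ 611.4 -127.6] [63.8 65.2] 84.9 390 zmax 0.115 col [184. 180. 179.]
scene 0.105 [ 42. 351.] [ 741.4 -616.9] [110.4  52.1] 89.4 923 zmax 0.124 col [141.  44.  37.]
scene 0.105 [ 44. 386.] [ 830.5 -616.3] [ 43.5 111.7] 0.5 817 zmax 0.124 col [137.  40.  34.]
scene 0.012 [500. 144.] [411.3 889.3] [362.2 128.1] 44.7 375 zmax 0.029 col [89. 87. 86.]
scene 0.012 [380. 171.] [397. 
[... 2127 characters left out ...]
 0.012 [305. 155.] [738.2 -27.9] [ 81.7 108.6] 89.0 827 zmax 0.021 col [143. 127.  91.]
top 0.012 [283. 241.] [471.5  42.2] [196.4  32.3] 87.8 635 zmax 0.021 col [138. 123.  88.]
top 0.012 [187. 256.] [425.2 325.5] [121.3 120.6] 86.0 304 zmax 0.024 col [52. 43. 31.]
top 0.012 [397. 250.] [ 442.6 -303.6] [64.1 20.3] 6.0 33 zmax 0.029 col [94. 88. 76.]
top 0.012 [273. 269.] [387.7  69.8] [ 70.3 109.9] 8.7 586 zmax 0.029 col [123.  94.  65.]
top 0.012 [150. 272.] [379.  432.5] [47.4 12.6] 11.1 32 zmax 0.029 col [46. 37. 25.]
top 0.012 [  9. 299.] [315.7 837. ] [187.4  23.6] 16.2 203 zmax 0.028 col [51. 48. 43.]
top 0.012 [177. 301.] [298.1 353.2] [13.2 46.1] 79.1 26 zmax 0.029 col [58. 48. 33.]
```

View pics/crop.png

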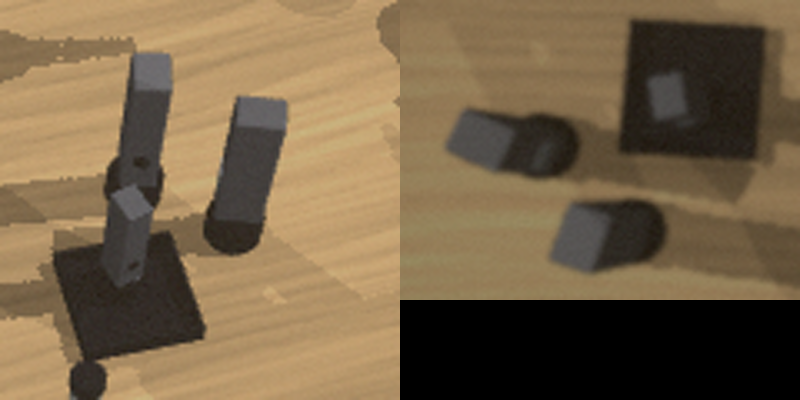

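The crop confirms it. The tray unit has its tail at 145 mm (5 + 140) and a 36×29 mm body, so it is the smallest and the one to use. The other two are 190 mm tall with 48×38 mm bodies. Next I'll fix the lamp and panel geometry and the first path.

```bash
cat >> h.py <<'E'
def rows(p0,q0,poses,step=.0415,ang=.124):
    """tool-frame increments for each (pos, Rotation) relative to the pose p0,q0"""
    R0=Ro.from_quat(q0) if not isinstance(q0,Ro) else q0
    for p,R in poses:
        print(np.round(R0.inv().apply(np.array(p)-p0),4).tolist(), np.round((R0.inv()*R).as_rotvec(),4).tolist(), "n>=",round(max(np.linalg.norm(np.array(p)-p0)/step,(R0.inv()*R).magnitude()/ang),1))
E
python3 - <<'E'
from h import *
K=[]
for n in("scene","top"):
    c=dict(np.load(n+".npz")); X=cloud(c); col=c["color"].astype(int)
    box=(abs(X[...,0]-.55)<.14)&(abs(X[...,1]-.04)<.13)
    k=X[box&(X[...,2]>.255)&(X[...,2]<.3)]; print(n,"knob",k.mean(0).round(4),len(k),k[:,2].max())
    h=X[box&(X[...,2]>.207)&(X[...,2]<.222)]; r=cv2.minEnclosingCircle((h[:,:2]*1000).astype(np.float32)); print("head",r,h[:,2].mean())
    br=box&(X[...,2]>.065)&(X[...,2]<.175)&(col[...,0]>1.35*col[...,2])
    P=X[br]; r=cv2.minAreaRect((P[:,:2]*1000).astype(np.float32)); print("panel",r,len(P))
    # plane fit
    for _ in range(4):
        A=np.c_[P[:,:2],np.ones(len(P))]; s=np.linalg.lstsq(A,P[:,2],rcond=None)[0]; e=P[:,2]-A@s; P=P[abs(e)<max(.004,2*e.std())]
    print("plane",s.round(3),np.degrees(np.arctan(np.hypot(*s[:2]))),"dir",np.degrees(np.arctan2(s[1],s[0])),len(P))
    i=np.linalg.solve([[s[0],s[1]],[-s[1],s[0]]],[.12-s[2],0]); print("x at z=.12,y=.04:",(.12-s[2]-s[1]*.04)/s[0])
    p=X[(abs(X[...,0]-.76)<.06)&(abs(X[...,1]-.03)<.05)&(X[...,2]>.12)]; print("post",p.min(0),p.max(0))
    t=X[(np.hypot(X[...,0]-.413,X[...,1]-.322)<.03)&(X[...,2]>.136)]; r=cv2.minAreaRect((t[:,:2]*1000).astype(np.float32)); print("tail",r,t.mean(0).round(4),len(t))
s=get_obs(); R=Ro.from_quat(s["ee_rot"]); rows(s["position"],R,[((.139,.609,.34),R),((.548,.042,.34),R),((.548,.042,.255),R)])
E
```

```text
scene knob [0.5511 0.0383 0.2711] 71 0.2806020819614027
head ((595.8952026367188, 32.09558868408203), 91.63706970214844) 0.2125457315290041
panel ((570.1800537109375, 58.21751403808594), (224.92025756835938, 175.4385223388672), 87.4798812866211) 2444
plane [ 0.461 -0.003 -0.137] 24.76055999879078 dir -0.4245471556174114 1955
x at z=.12,y=.04: 0.5564512038875138
post [0.70013292 0.01457283 0.12104585] [0.77666038 0.04944385 0.22658813]
tail ((414.7881774902344, 323.3209228515625), (38.79564666748047, 31.66213035583496), 14.283448219299316) [0.416  0.3224 0.1436] 104
top knob [0.5441 0.0373 0.2738] 71 0.2796576410094636
head ((594.3236694335938, 31.890159606933594), 95.31571197509766) 0.21249132180153887
panel ((566.7801513671875, 56.29862976074219), (227.49093627929688, 176.2678680419922), 87.94957733154297) 3110
plane [ 0.572 -0.026 -0.196] 29.811786109359648 dir -2.634136785997701 2517
x at z=.12,y=.04: 0.5538280975706976
post [0.7000119  0.01342904 0.127621  ] [0.77159285 0.04633011 0.2278906 ]
tail ((410.9173278808594, 320.4437561035156), (36.06058883666992, 28.63991355895996), 10.909830093383789) [0.4106 0.3197 0.1444] 149
[-0.0004, -0.0001, -0.0844] [0.0, 0.0, 0.0] n>= 2.0
[-0.525, -0.4622, -0.0838] [0.0, 0.0, 0.0] n>= 17.0
[-0.525, -0.4621, 0.0012] [0.0, 0.0, 0.0] n>= 16.9
```

>>> jog_arm --pt "-0.026 -0.023 -0.017 0 0 0 1" --pt "-0.0525 -0.0465 -0.034 0 0 0 1" --pt "-0.079 -0.07 -0.051 0 0 0 1" --pt "-0.105 -0.093 -0.068 0 0 0 1" --pt "-0.131 -0.1165 -0.084 0 0 0 1"

```text
clock: 0.52
position: [0.2413, 0.4651, 0.3409]
ee_rot: [0.112, 0.994, -0.0, -0.0]
ft_force: [1.0, 0.7, 0.4]
grip_width: 1.001
grasp_force: 0.0
```

>>> jog_arm --pt "-0.026 -0.023 0 0 0 0 1" --pt "-0.0525 -0.0465 0 0 0 0 1" --pt "-0.079 -0.07 0 0 0 0 1" --pt "-0.105 -0.093 0 0 0 0 1" --pt "-0.131 -0.1165 0 0 0 0 1"

```text
clock: 0.93
position: [0.3431, 0.3224, 0.3401]
ee_rot: [0.112, 0.994, -0.0, -0.0]
ft_force: [-0.6, 1.8, -0.0]
grip_width: 0.996
grasp_force: 0.0
```

>>> jog_arm --pt "-0.026 -0.023 0 0 0 0 1" --pt "-0.0525 -0.0465 0 0 0 0 1" --pt "-0.079 -0.07 0 0 0 0 1" --pt "-0.105 -0.093 0 0 0 0 1" --pt "-0.131 -0.1165 0 0 0 0 1"

```text
clock: 1.35
position: [0.4449, 0.1797, 0.3402]
ee_rot: [0.112, 0.994, 0.0, -0.0]
ft_force: [-0.2, -0.1, -0.1]
grip_width: 0.997
grasp_force: 0.0
```

>>> jog_arm --pt "-0.026 -0.023 0 0 0 0 1" --pt "-0.0525 -0.0465 0 0 0 0 1" --pt "-0.079 -0.07 0 0 0 0 1" --pt "-0.105 -0.093 0 0 0 0 1" --pt "-0.131 -0.1165 0 0 0 0 1"

```text
clock: 1.77
position: [0.5468, 0.0373, 0.3402]
ee_rot: [0.112, 0.994, 0.0, -0.0]
ft_force: [0.3, 0.5, -0.3]
grip_width: 1.005
grasp_force: 0.0
```

>>> jog_arm --pt "0 0 0 0 0 0 1" --pt "0 0 0 0 0 0 1"

```text
clock: 1.93
position: [0.5466, 0.0368, 0.3397]
ee_rot: [0.114, 0.994, -0.001, -0.0]
ft_force: [-0.3, 1.3, -0.3]
grip_width: 0.998
grasp_force: 0.0
```

>>> jog_arm --pt "0 0 0.02 0 0 0 1" --pt "0 0 0.04 0 0 0 1" --pt "0 0 0.06 0 0 0 1" --pt "0 0 0.075 0 0 0 1" --pt "0 0 0.085 0 0 0 1"

```text
clock: 2.35
position: [0.545, 0.0402, 0.2535]
ee_rot: [0.111, 0.994, -0.0, -0.001]
ft_force: [-0.1, 1.0, -1.0]
grip_width: 1.004
grasp_force: 0.0
```

>>> jog_arm --pt "0 0 0 0 0 0 0" --pt "0 0 0 0 0 0 -0.3" --pt "0 0 0 0 0 0 -0.6" --pt "0 0 0 0 0 0 -0.8" --pt "0 0 0 0 0 0 -0.9" --grip_force 20

```text
clock: 2.77
position: [0.5466, 0.0389, 0.2562]
ee_rot: [0.112, 0.994, 0.0, 0.001]
ft_force: [0.4, 0.1, -1.0]
grip_width: 0.295
grasp_force: 0.0
```

>>> jog_arm --pt "0 0 0 0 0 0 -1" --pt "0 0 0 0 0 0 -1" --pt "0 0 0 0 0 0 -1"

```text
clock: 3.02
position: [0.5466, 0.0388, 0.2561]
ee_rot: [0.112, 0.994, 0.0, 0.001]
ft_force: [-1.8, -0.1, 5.6]
grip_width: 0.248
grasp_force: 21.8
```

Run:
```python
from h import *
R=Ro.from_quat([.1118,.9937,0,0]);p=np.array([.757,.031])
th=-.037+np.linspace(0,.97,16)
P=np.c_[p[0]-.2105*np.cos(th),p[1]-.2105*np.sin(th),0*th+.255]
for c in range(3):
  print(R.inv().apply(P[5*c+1:5*c+6]-P[5*c]).round(4).tolist())
print(P[-1])
```

```text
[[-0.003, -0.0133, 0.0], [-0.0068, -0.0263, 0.0], [-0.0114, -0.0391, 0.0], [-0.0169, -0.0516, 0.0], [-0.0232, -0.0637, 0.0]]
[[-0.007, -0.0117, 0.0], [-0.0148, -0.0228, 0.0], [-0.0233, -0.0335, 0.0], [-0.0324, -0.0436, 0.0], [-0.0422, -0.053, 0.0]]
[[-0.0104, -0.0088, 0.0], [-0.0213, -0.0169, 0.0], [-0.0327, -0.0244, 0.0], [-0.0446, -0.031, 0.0], [-0.0569, -0.0369, 0.0]]
[ 0.63166274 -0.13811777  0.255     ]
```

>>> jog_arm --pt "-0.003 -0.0133 0 0 0 0 -1" --pt "-0.0068 -0.0263 0 0 0 0 -1" --pt "-0.0114 -0.0391 0 0 0 0 -1" --pt "-0.0169 -0.0516 0 0 0 0 -1" --pt "-0.0232 -0.0637 0 0 0 0 -1"

```text
clock: 3.43
position: [0.5549, -0.0283, 0.2559]
ee_rot: [0.111, 0.994, 0.001, 0.0]
ft_force: [2.1, 2.3, 1.7]
grip_width: 0.251
grasp_force: 21.5
```

Forces are low, so I'll continue.

>>> jog_arm --pt "-0.007 -0.0117 0 0 0 0 -1" --pt "-0.0148 -0.0228 0 0 0 0 -1" --pt "-0.0233 -0.0335 0 0 0 0 -1" --pt "-0.0324 -0.0436 0 0 0 0 -1" --pt "-0.0422 -0.053 0 0 0 0 -1"

```text
clock: 3.85
position: [0.5845, -0.0893, 0.2557]
ee_rot: [0.111, 0.994, 0.001, 0.0]
ft_force: [-2.2, 1.7, 4.5]
grip_width: 0.252
grasp_force: 21.7
```

>>> jog_arm --pt "-0.0104 -0.0088 0 0 0 0 -1" --pt "-0.0213 -0.0169 0 0 0 0 -1" --pt "-0.0327 -0.0244 0 0 0 0 -1" --pt "-0.0446 -0.031 0 0 0 0 -1" --pt "-0.0569 -0.0369 0 0 0 0 -1"

```text
clock: 4.27
position: [0.632, -0.1376, 0.2555]
ee_rot: [0.111, 0.994, 0.001, 0.0]
ft_force: [0.2, 3.0, 5.3]
grip_width: 0.245
grasp_force: 21.8
```

>>> jog_arm --pt "0 0 0 0 0 0 -1" --pt "0 0 0 0 0 0 -1" --pt "0 0 0 0 0 0 -1"

```text
clock: 4.52
position: [0.6318, -0.1376, 0.2556]
ee_rot: [0.111, 0.994, 0.0, 0.001]
ft_force: [4.9, 2.3, 2.9]
grip_width: 0.248
grasp_force: 21.6
```

>>> jog_arm --pt "0 0 0 0 0 0 -0.3" --pt "0 0 0 0 0 0 0" --pt "0 0 0 0 0 0 0.5" --pt "0 0 0 0 0 0 1" --pt "0 0 0 0 0 0 1"

```text
clock: 4.93
position: [0.6311, -0.1382, 0.2551]
ee_rot: [0.112, 0.994, 0.0, -0.0]
ft_force: [0.1, -0.4, 0.6]
grip_width: 0.896
grasp_force: 0.0
```

>>> jog_arm --pt "0 0 -0.02 0 0 0 1" --pt "0 0 -0.045 0 0 0 1" --pt "0 0 -0.07 0 0 0 1" --pt "0 0 -0.09 0 0 0 1"

```text
clock: 5.27
position: [0.6313, -0.1384, 0.3472]
ee_rot: [0.112, 0.994, -0.0, 0.0]
ft_force: [0.3, -0.4, -0.5]
grip_width: 0.997
grasp_force: 0.0
```

>>> jog_arm --pt "0.021 0.0266 0 0 0 0 1" --pt "0.042 0.0532 0 0 0 0 1" --pt "0.063 0.0798 0 0 0 0 1" --pt "0.084 0.1064 0 0 0 0 1" --pt "0.105 0.133 0 0 0 0 1"

```text
clock: 5.68
position: [0.5575, 0.016, 0.3453]
ee_rot: [0.112, 0.994, 0.0, 0.0]
ft_force: [-0.4, 0.6, -0.5]
grip_width: 1.004
grasp_force: 0.0
```

>>> jog_arm --pt "0.021 0.0266 0 0 0 0 1" --pt "0.042 0.0532 0 0 0 0 1" --pt "0.063 0.0798 0 0 0 0 1" --pt "0.084 0.1064 0 0 0 0 1" --pt "0.105 0.133 0 0 0 0 1"

```text
clock: 6.1
position: [0.4846, 0.1689, 0.3455]
ee_rot: [0.112, 0.994, 0.0, 0.0]
ft_force: [0.2, 0.8, 0.2]
grip_width: 1.002
grasp_force: 0.0
```

>>> jog_arm --pt "0.021 0.0266 0 0 0 -0.09 1" --pt "0.042 0.0532 0 0 0 -0.18 1" --pt "0.063 0.0798 0 0 0 -0.27 1" --pt "0.084 0.1064 0 0 0 -0.36 1" --pt "0.105 0.133 0 0 0 -0.44 1"

```text
clock: 6.52
position: [0.4118, 0.3219, 0.3455]
ee_rot: [-0.11, 0.994, 0.0, 0.0]
ft_force: [0.6, -0.0, 0.2]
grip_width: 0.997
grasp_force: 0.0
```

>>> jog_arm --pt "0 0 0 0 0 0 1" --pt "0 0 0 0 0 0 1" --pt "0 0 0 0 0 0 1"

```text
clock: 6.77
position: [0.4131, 0.3201, 0.3453]
ee_rot: [-0.107, 0.994, -0.0, 0.0]
ft_force: [0.8, -0.9, 0.6]
grip_width: 0.997
grasp_force: 0.0
```

Run:
```python
from h import *
s=get_obs(); print(s["position"],s["ee_rot"],s["joint_pos"].round(2)); R=Ro.from_quat(s["ee_rot"]); print(R.as_matrix()[:,1], np.degrees(np.arctan2(*R.as_matrix()[1::-1,1])))
for n in("scene","top"):
    c=optics.camera(n); X=cloud(c); save(c,n+"2")
    k=X[(abs(X[...,0]-.63)<.05)&(abs(X[...,1]+.138)<.05)&(X[...,2]>.25)&(X[...,2]<.29)]; print(n,k.mean(0).round(4),len(k))
rows(s["position"],R,[((.4128,.321,s["position"][2]),R),((.4128,.321,.116),R)])
```

```text
[0.41314524 0.32013099 0.34526147] [-1.07246733e-01  9.94232404e-01 -2.43318989e-04  7.19508196e-05] [-1.02  0.06  0.29  1.6  -0.02  1.48  1.06]
[-2.13256320e-01  9.76996158e-01 -4.99264228e-04] 102.31325107826831
scene [ 0.6343 -0.135   0.2698] 88
top [ 0.627  -0.1361  0.2711] 83
[0.0002, 0.0009, -0.0] [0.0, 0.0, 0.0] n>= 0.0
[0.0002, 0.001, 0.2293] [0.0, 0.0, 0.0] n>= 5.5
```

>>> jog_arm --pt "0 0.0005 0.03 0 0 0 1" --pt "0 0.001 0.06 0 0 0 1" --pt "0 0.001 0.09 0 0 0 1" --pt "0 0.001 0.12 0 0 0 1" --pt "0 0.001 0.15 0 0 0 1"

```text
clock: 7.28
position: [0.4133, 0.3205, 0.1943]
ee_rot: [-0.107, 0.994, 0.0, 0.0]
ft_force: [0.3, 0.3, 0.1]
grip_width: 0.999
grasp_force: 0.0
```

>>> jog_arm --pt "0 0 0.02 0 0 0 1" --pt "0 0 0.04 0 0 0 1" --pt "0 0 0.06 0 0 0 1" --pt "0 0 0.073 0 0 0 1" --pt "0 0 0.08 0 0 0 1"

```text
clock: 7.7
position: [0.4126, 0.3202, 0.1137]
ee_rot: [-0.107, 0.994, -0.001, -0.001]
ft_force: [0.2, -0.1, 0.3]
grip_width: 1.003
grasp_force: 0.0
```

>>> jog_arm --pt "0 0 0 0 0 0 0.4" --pt "0 0 0 0 0 0 0.1" --pt "0 0 0 0 0 0 -0.1" --pt "0 0 0 0 0 0 -0.2" --pt "0 0 0 0 0 0 -0.3" --grip_force 30

```text
clock: 8.12
position: [0.413, 0.3221, 0.1161]
ee_rot: [-0.108, 0.994, 0.001, 0.001]
ft_force: [0.4, -0.0, -0.3]
grip_width: 0.35
grasp_force: 0.0
```

>>> jog_arm --pt "0 0 0 0 0 0 -0.5" --pt "0 0 0 0 0 0 -0.7" --pt "0 0 0 0 0 0 -1" --pt "0 0 0 0 0 0 -1" --pt "0 0 0 0 0 0 -1" --grip_force 40

```text
clock: 8.53
position: [0.4131, 0.3221, 0.1162]
ee_rot: [-0.108, 0.994, 0.001, 0.001]
ft_force: [0.2, -1.3, 6.3]
grip_width: 0.327
grasp_force: 39.8
```

>>> jog_arm --pt "0 0 -0.01 0 0 0 -1" --pt "0 0 -0.03 0 0 0 -1" --pt "0 0 -0.06 0 0 0 -1" --pt "0 0 -0.09 0 0 0 -1" --pt "0 0 -0.12 0 0 0 -1"

```text
clock: 8.95
position: [0.4121, 0.3213, 0.2369]
ee_rot: [-0.108, 0.994, -0.0, -0.0]
ft_force: [-0.4, 0.5, -1.5]
grip_width: 0.318
grasp_force: 39.3
```

>>> jog_arm --pt "0 0 -0.03 0 0 0 -1" --pt "0 0 -0.06 0 0 0 -1" --pt "0 0 -0.09 0 0 0 -1" --pt "0 0 -0.105 0 0 0 -1" --pt "0 0 -0.105 0 0 0 -1"

```text
clock: 9.37
position: [0.4133, 0.3223, 0.3445]
ee_rot: [-0.108, 0.994, 0.002, 0.002]
ft_force: [0.8, 0.6, -1.8]
grip_width: 0.328
grasp_force: 39.4
```

Run:
```python
from h import *
s=get_obs(); R=Ro.from_quat(s["ee_rot"]); p=s["position"]; print(p,s["ft_force"],s["joint_pos"].round(2))
y=np.radians(-2.4); M=np.array([.549,.040,.12]); n=np.array([-.5*np.cos(y),-.5*np.sin(y),.866])
R1=Ro.align_vectors([-n],[R.apply([0,0,1])])[0]*R
a=M+n*.25; b=M+n*.163
print(a,b)
ax=(R.inv()*R1).as_rotvec()
pa=[(p+(a-p)*k/10,R*Ro.from_rotvec(ax*k/10)) for k in range(11)]
rows(p,R,pa[1:6]); print(); rows(pa[5][0],pa[5][1],pa[6:]); print()
rows(a,R1,[(b,R1)])
c=optics.camera("top"); X=cloud(c)
t=X[(np.hypot(X[...,0]-p[0],X[...,1]-p[1])<.1)&(X[...,2]>.2)&(X[...,2]<.31)]; print(len(t),t.min(0),t.max(0))
```

```text
[0.41325976 0.32227936 0.34451377] [ 0.7771422   0.58665492 -1.75655773] [-1.02  0.06  0.29  1.6  -0.02  1.48  1.05]
[0.42410965 0.04523446 0.3365    ] [0.46757149 0.04341287 0.261158  ]
[0.0049, -0.0273, 0.0007] [0.0137, -0.0502, 0.0] n>= 0.7
[0.0098, -0.0546, 0.0014] [0.0273, -0.1003, -0.0] n>= 1.3
[0.0146, -0.0819, 0.0021] [0.041, -0.1505, -0.0] n>= 2.0
[0.0195, -0.1092, 0.0027] [0.0547, -0.2007, -0.0] n>= 2.7
[0.0244, -0.1365, 0.0034] [0.0683, -0.2509, -0.0] n>= 3.3

[0.0051, -0.0272, 0.0013] [0.0137, -0.0502, 0.0] n>= 0.7
[0.0103, -0.0545, 0.0026] [0.0273, -0.1003, -0.0] n>= 1.3
[0.0154, -0.0817, 0.0039] [0.041, -0.1505, 0.0] n>= 2.0
[0.0205, -0.1089, 0.0052] [0.0547, -0.2007, -0.0] n>= 2.7
[0.0257, -0.1361, 0.0065] [0.0683, -0.2509, -0.0] n>= 3.3

[0.0, 0.0, 0.087] [0.0, 0.0, 0.0] n>= 2.1
59 [0.39433225 0.29910712 0.23003904] [0.41947133 0.30884674 0.29123343]
```

>>> jog_arm --pt "0.005 -0.0273 0.0007 0.0137 -0.05 0 -1" --pt "0.01 -0.0546 0.0014 0.0273 -0.1 0 -1" --pt "0.0146 -0.082 0.002 0.041 -0.15 0 -1" --pt "0.0195 -0.109 0.0027 0.0547 -0.2 0 -1" --pt "0.0244 -0.1365 0.0034 0.0683 -0.25 0 -1"

```text
clock: 9.83
position: [0.4173, 0.1817, 0.3351]
ee_rot: [-0.107, 0.986, -0.021, 0.128]
ft_force: [-0.0, -0.5, -1.1]
grip_width: 0.324
grasp_force: 40.4
```

>>> jog_arm --pt "0.005 -0.0272 0.0013 0.0137 -0.05 0 -1" --pt "0.01 -0.0545 0.0026 0.0273 -0.1 0 -1" --pt "0.0154 -0.0817 0.004 0.041 -0.15 0 -1" --pt "0.0205 -0.109 0.005 0.0547 -0.2 0 -1" --pt "0.0257 -0.136 0.0065 0.0683 -0.251 0 -1"

```text
clock: 10.25
position: [0.4193, 0.0723, 0.3341]
ee_rot: [-0.106, 0.968, -0.032, 0.226]
ft_force: [0.3, -0.0, -1.8]
grip_width: 0.325
grasp_force: 40.5
```

>>> jog_arm --pt "0 0 0 0 0 0 -1" --pt "0 0 0 0 0 0 -1" --pt "0 0 0 0 0 0 -1"

```text
clock: 10.5
position: [0.4206, 0.0746, 0.3354]
ee_rot: [-0.106, 0.968, -0.032, 0.226]
ft_force: [-0.8, 0.1, -1.5]
grip_width: 0.325
grasp_force: 40.5
```

Run:
```python
from h import *
s=get_obs(); R=Ro.from_quat(s["ee_rot"]); p=s["position"]; z=R.as_matrix()[:,2]; print(p,z,s["joint_pos"].round(2),s["grasp_force"])
y=np.radians(-2.4); M=np.array([.549,.040,.12]); n=np.array([-.5*np.cos(y),-.5*np.sin(y),.866])
R1=Ro.align_vectors([-n],[z])[0]*R
rows(p,R,[(M+n*.163,R1)])
im=[]
for k in("scene","top"):
    c=optics.camera(k); X=cloud(c); 
    br=(abs(X[...,0]-.55)<.1)&(abs(X[...,1]-.04)<.12)&(X[...,2]>.07)&(X[...,2]<.172)&(c["color"][...,0]>1.3*c["color"][...,2].astype(float))
    P=X[br]
    for _ in range(4):
        A=np.c_[P[:,:2],np.ones(len(P))]; q=np.linalg.lstsq(A,P[:,2],rcond=None)[0]; e=P[:,2]-A@q; P=P[abs(e)<max(.004,2*e.std())]
    print(k,q.round(3),"z at M",q@[.549,.04,1], cv2.minAreaRect((P[:,:2]*1000).astype(np.float32)),len(P))
    uv=c["K"]@(c["R"]@M+c["t"]); u,v=(uv[:2]/uv[2]); print(u,v)
    I=c["color"][...,::-1].copy(); u,v=int(u),int(v); im.append(cv2.resize(I[v-60:v+60,u-60:u+60],(400,400),interpolation=cv2.INTER_CUBIC)); cv2.circle(im[-1],(200,200),2,(0,255,0),-1)
cv2.imwrite("pics/m.png",np.hstack(im))
```

```text
[0.4205655  0.07457066 0.33536224] [ 0.44383793 -0.01468819 -0.89598669] [-0.64 -0.49  0.14  2.12  0.33  1.12  1.2 ] 40.49872934818268
[-0.0024, -0.0312, 0.0878] [0.0201, -0.0603, 0.0] n>= 2.2
scene [ 0.541 -0.019 -0.18 ] z at M 0.11634097558644196 ((563.7450561523438, 43.62761688232422), (179.673828125, 164.95277404785156), 87.72602081298828) 2117
271.66279003591166 223.40570792633207
top [ 0.573 -0.026 -0.196] z at M 0.11746189525451517 ((557.374755859375, 40.86781311035156), (179.91429138183594, 158.00209045410156), 87.56464385986328) 3388
284.0372616494409 208.9096136474616
```

View pics/m.png

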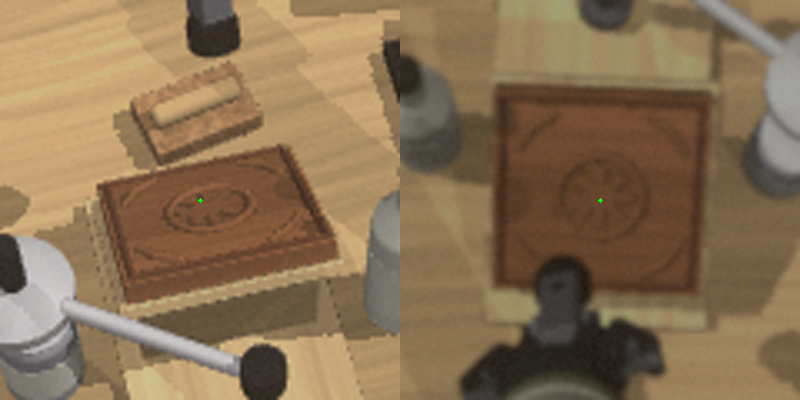

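The medallion's centre sits about 3 px from my mark in the scene view (208,210 in the crop) and under 1 px off in the top view, so I take M = (0.553, 0.040, 0.12). Joint 2 reached its limit at the retreated pose; moving forward and down should free it.

>>> jog_arm --pt "-0.0005 -0.003 0.009 0 0 0 -1" --pt "-0.001 -0.006 0.018 0 0 0 -1" --pt "-0.002 -0.01 0.028 0 0 0 -1" --pt "-0.003 -0.014 0.036 0 0 0 -1" --pt "-0.003 -0.016 0.045 0 0 0 -1"

```text
clock: 11.02
position: [0.4471, 0.058, 0.2979]
ee_rot: [-0.106, 0.968, -0.032, 0.226]
ft_force: [-0.5, 0.2, -1.5]
grip_width: 0.324
grasp_force: 40.6
```

```bash
cat > t.py <<'E'
from h import *
s=get_obs(); R=Ro.from_quat(s["ee_rot"]); p=s["position"]; z=R.as_matrix()[:,2]; print(p,z,s["joint_pos"].round(2),s["grasp_force"])
y=np.radians(-2.4); M=np.array([.553,.040,.12]); n=np.array([-.5*np.cos(y),-.5*np.sin(y),.866])
lens=p+z*.111; d=lens-M; print("lens off",(d@n).round(4),(d-n*(d@n)).round(4),"tilt deg",np.degrees(np.arccos(-z@n)))
R1=Ro.align_vectors([-n],[z])[0]*R
rows(p,R,[(M+n*.158,R1)])
E
python3 t.py
```

```text
[0.44706454 0.05797483 0.29792317] [ 0.44480833 -0.01428359 -0.89551188] [-0.63 -0.43  0.21  2.16  0.34  1.    1.24] 40.60844421386719
lens off 0.0966 [-0.0083  0.0144 -0.0051] tilt deg 3.604827067505185
[-0.0027, -0.0149, 0.049] [0.0202, -0.0592, -0.0] n>= 1.2
```

Commanded equals measured and the arm is free again, so I'll finish the approach.

>>> jog_arm --pt "-0.0005 -0.004 0.01 0.004 -0.012 0 -1" --pt "-0.001 -0.007 0.02 0.008 -0.024 0 -1" --pt "-0.0015 -0.01 0.03 0.012 -0.036 0 -1" --pt "-0.002 -0.013 0.04 0.016 -0.048 0 -1" --pt "-0.0027 -0.015 0.048 0.02 -0.059 0 -1"

```text
clock: 11.43
position: [0.4733, 0.0431, 0.2574]
ee_rot: [-0.104, 0.96, -0.039, 0.256]
ft_force: [0.3, 0.1, -1.5]
grip_width: 0.319
grasp_force: 40.5
```

>>> jog_arm --pt "0 0 0 0 0 0 -1" --pt "0 0 0 0 0 0 -1" --pt "0 0 0 0 0 0 -1"

```text
clock: 11.68
position: [0.4732, 0.0438, 0.259]
ee_rot: [-0.105, 0.96, -0.039, 0.256]
ft_force: [-0.4, 0.4, -1.2]
grip_width: 0.327
grasp_force: 40.4
```

```bash
cat >> t.py <<'E'
im=[]
for k in("scene","top"):
    c=optics.camera(k); X=cloud(c); uv=c["K"]@(c["R"]@M+c["t"]); u,v=(uv[:2]/uv[2])
    I=c["color"][...,::-1].copy(); u,v=int(u),int(v); im.append(cv2.resize(I[v-60:v+60,u-60:u+60],(400,400),interpolation=cv2.INTER_CUBIC))
cv2.imwrite("pics/m2.png",np.hstack(im))
E
python3 t.py
```

```text
[0.47317353 0.04383875 0.25904994] [ 0.49980366 -0.02041286 -0.86589815] [-0.6  -0.39  0.24  2.23  0.39  0.83  1.23] 40.42252242565155
lens off 0.0494 [0.0003 0.0005 0.0002] tilt deg 0.3815434974245554
[0.0004, -0.0004, 0.0024] [0.0005, 0.0004, -0.0] n>= 0.1
```

View pics/m2.png

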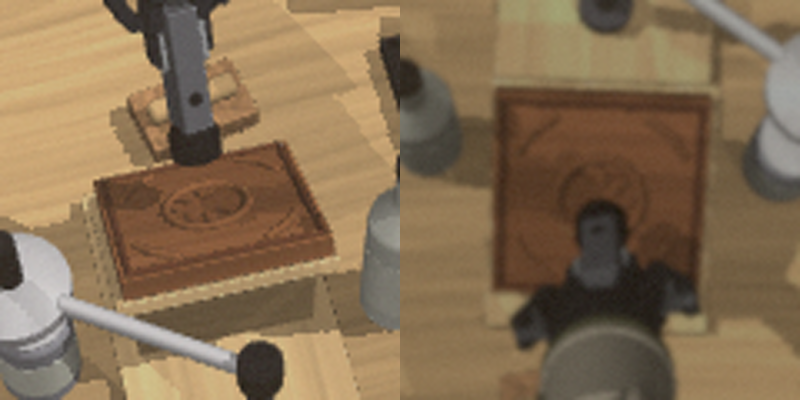

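The lens sits above the rosette in both views: scene crop about (195,150) pointing to (205,207), top crop (602,220). I'll hold here.

>>> jog_arm --pt "0 0 0 0 0 0 -1" --pt "0 0 0 0 0 0 -1" --pt "0 0 0 0 0 0 -1" --pt "0 0 0 0 0 0 -1" --pt "0 0 0 0 0 0 -1"

```text
clock: 12.2
position: [0.4731, 0.0438, 0.2589]
ee_rot: [-0.105, 0.96, -0.039, 0.256]
ft_force: [0.2, 0.3, -1.7]
grip_width: 0.325
grasp_force: 40.4
```

>>> jog_arm --pt "0 0 0 0 0 0 -1" --pt "0 0 0 0 0 0 -1" --pt "0 0 0 0 0 0 -1" --pt "0 0 0 0 0 0 -1" --pt "0 0 0 0 0 0 -1"

```text
clock: 12.62
position: [0.4731, 0.0438, 0.2589]
ee_rot: [-0.105, 0.96, -0.039, 0.256]
ft_force: [0.2, -0.4, -2.7]
grip_width: 0.324
grasp_force: 40.4
```

>>> jog_arm --pt "0 0 0 0 0 0 -1" --pt "0 0 0 0 0 0 -1" --pt "0 0 0 0 0 0 -1" --pt "0 0 0 0 0 0 -1" --pt "0 0 0 0 0 0 -1"

```text
clock: 13.03
position: [0.4731, 0.0438, 0.2588]
ee_rot: [-0.105, 0.96, -0.039, 0.256]
ft_force: [0.3, -0.6, -1.4]
grip_width: 0.32
grasp_force: 40.4
```

>>> jog_arm --pt "0 0 0 0 0 0 -1" --pt "0 0 0 0 0 0 -1" --pt "0 0 0 0 0 0 -1" --pt "0 0 0 0 0 0 -1" --pt "0 0 0 0 0 0 -1"

```text
clock: 13.45
position: [0.4731, 0.0438, 0.2588]
ee_rot: [-0.105, 0.96, -0.039, 0.256]
ft_force: [-0.2, -0.5, -1.5]
grip_width: 0.321
grasp_force: 40.4
```

Run:
```python
from h import *
s=get_obs(); R=Ro.from_quat(s["ee_rot"]); p=s["position"]; print(s["clock"])
R0=Ro.from_quat([-.1079,.9942,0,0]); T=np.array([.4131,.3217,.30])
w=p+R.apply([0,0,-.05])   # retreat along the axis
ax=(R.inv()*R0).as_rotvec()
pa=[(w+(T-w)*k/15,R*Ro.from_rotvec(ax*min(1,k/10))) for k in range(16)]
for a in(0,5,10): rows(*pa[a],pa[a+1:a+6]); print()
```

```text
13.45
[-0.002, 0.0184, -0.0014] [-0.0133, 0.0507, 0.0001] n>= 0.4
[-0.0041, 0.0369, -0.0028] [-0.0267, 0.1013, 0.0002] n>= 0.9
[-0.0061, 0.0553, -0.0043] [-0.04, 0.152, 0.0002] n>= 1.3
[-0.0081, 0.0738, -0.0057] [-0.0534, 0.2027, 0.0003] n>= 1.8
[-0.0101, 0.0922, -0.0071] [-0.0667, 0.2533, 0.0004] n>= 2.2

[-0.0018, 0.0185, -0.0007] [-0.0133, 0.0507, 0.0001] n>= 0.4
[-0.0035, 0.037, -0.0013] [-0.0267, 0.1013, 0.0002] n>= 0.9
[-0.0053, 0.0555, -0.002] [-0.04, 0.152, 0.0002] n>= 1.3
[-0.007, 0.074, -0.0027] [-0.0534, 0.2027, 0.0003] n>= 1.8
[-0.0088, 0.0926, -0.0033] [-0.0667, 0.2533, 0.0004] n>= 2.2

[-0.0017, 0.0185, 0.0001] [0.0, 0.0, 0.0] n>= 0.4
[-0.0034, 0.0371, 0.0003] [0.0, 0.0, 0.0] n>= 0.9
[-0.005, 0.0556, 0.0004] [0.0, 0.0, 0.0] n>= 1.3
[-0.0067, 0.0741, 0.0006] [0.0, 0.0, 0.0] n>= 1.8
[-0.0084, 0.0926, 0.0007] [0.0, 0.0, 0.0] n>= 2.2
```

>>> jog_arm --pt "0 0 -0.01 0 0 0 -1" --pt "0 0 -0.02 0 0 0 -1" --pt "0 0 -0.03 0 0 0 -1" --pt "0 0 -0.04 0 0 0 -1" --pt "0 0 -0.05 0 0 0 -1"

```text
clock: 13.87
position: [0.4477, 0.0449, 0.3027]
ee_rot: [-0.105, 0.96, -0.038, 0.256]
ft_force: [0.9, 1.0, -1.0]
grip_width: 0.323
grasp_force: 40.4
```

>>> jog_arm --pt "-0.002 0.0184 -0.0014 -0.0133 0.0507 0 -1" --pt "-0.004 0.0369 -0.0028 -0.0267 0.1013 0 -1" --pt "-0.006 0.0553 -0.0043 -0.04 0.152 0 -1" --pt "-0.008 0.0738 -0.0057 -0.0534 0.2027 0 -1" --pt "-0.01 0.0922 -0.007 -0.0667 0.2533 0 -1"

```text
clock: 14.28
position: [0.4361, 0.1382, 0.3018]
ee_rot: [-0.108, 0.986, -0.019, 0.128]
ft_force: [1.0, -0.7, -2.2]
grip_width: 0.32
grasp_force: 40.5
```

>>> jog_arm --pt "-0.0018 0.0185 -0.0007 -0.0133 0.0507 0 -1" --pt "-0.0035 0.037 -0.0013 -0.0267 0.1013 0 -1" --pt "-0.0053 0.0555 -0.002 -0.04 0.152 0 -1" --pt "-0.007 0.074 -0.0027 -0.0534 0.2027 0 -1" --pt "-0.0088 0.0926 -0.0033 -0.0667 0.2533 0 -1"

```text
clock: 14.7
position: [0.4246, 0.2307, 0.3009]
ee_rot: [-0.109, 0.994, 0.0, -0.001]
ft_force: [-0.6, -0.9, -1.8]
grip_width: 0.319
grasp_force: 40.5
```

>>> jog_arm --pt "-0.0017 0.0185 0 0 0 0 -1" --pt "-0.0034 0.037 0 0 0 0 -1" --pt "-0.005 0.0556 0 0 0 0 -1" --pt "-0.0067 0.0741 0 0 0 0 -1" --pt "-0.0084 0.0926 0 0 0 0 -1"

```text
clock: 15.12
position: [0.4128, 0.3228, 0.3007]
ee_rot: [-0.109, 0.994, 0.0, 0.0]
ft_force: [0.9, -0.7, -1.2]
grip_width: 0.322
grasp_force: 40.5
```

>>> jog_arm --pt "0 0 0 0 0 0 -1" --pt "0 0 0 0 0 0 -1" --pt "0 0 0 0 0 0 -1"

```text
clock: 15.37
position: [0.4132, 0.3211, 0.3006]
ee_rot: [-0.108, 0.994, -0.0, 0.0]
ft_force: [-0.4, -0.5, -0.8]
grip_width: 0.319
grasp_force: 40.5
```

```bash
cat > u.py <<'E'
from h import *
s=get_obs(); R=Ro.from_quat(s["ee_rot"]); p=s["position"]; z=R.as_matrix()[:,2]; print(s["clock"],p,z,s["grasp_force"])
rows(p,R,[((.415,.322,.116),Ro.align_vectors([[0,0,-1]],[z])[0]*R)])
im=[]
for k in("scene","top"):
    c=optics.camera(k); uv=c["K"]@(c["R"]@(p-[0,0,.06])+c["t"]); u,v=(uv[:2]/uv[2]).astype(int)
    im.append(cv2.resize(c["color"][v-50:v+50,u-50:u+50,::-1],(400,400),interpolation=cv2.INTER_CUBIC))
cv2.imwrite("pics/u.png",np.hstack(im))
E
python3 u.py
```

```text
15.3667 [0.41320228 0.32114751 0.30056417] [ 1.33632423e-04 -4.24716637e-04 -9.99999901e-01] 40.45305848121643
[-0.0019, 0.0005, 0.1846] [-0.0004, 0.0, 0.0] n>= 4.4
```

View pics/u.png

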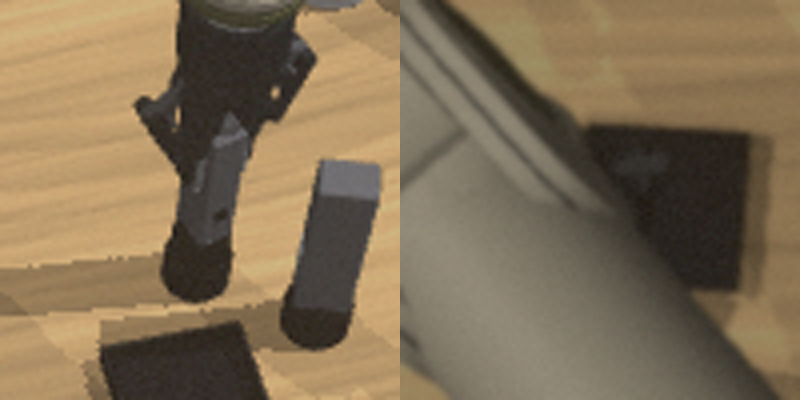

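Upright in the grip, above its tray. Lowering.

>>> jog_arm --pt "0 0 0.03 0 0 0 -1" --pt "0 0 0.06 0 0 0 -1" --pt "0 0 0.09 0 0 0 -1" --pt "0 0 0.115 0 0 0 -1" --pt "0 0 0.135 0 0 0 -1"

```text
clock: 15.88
position: [0.4127, 0.3203, 0.1636]
ee_rot: [-0.108, 0.994, -0.001, -0.0]
ft_force: [0.2, -0.0, -1.4]
grip_width: 0.325
grasp_force: 40.5
```

>>> jog_arm --pt "0 0 0.015 0 0 0 -1" --pt "0 0 0.028 0 0 0 -1" --pt "0 0 0.038 0 0 0 -1" --pt "0 0 0.044 0 0 0 -1" --pt "0 0 0.046 0 0 0 -1"

```text
clock: 16.3
position: [0.4129, 0.3211, 0.1189]
ee_rot: [-0.108, 0.994, -0.0, -0.0]
ft_force: [0.2, 0.0, -0.7]
grip_width: 0.323
grasp_force: 40.5
```

>>> jog_arm --pt "0 0 0.0005 0 0 0 -1" --pt "0 0 0.001 0 0 0 -1" --pt "0 0 0.0015 0 0 0 -1" --pt "0 0 0.002 0 0 0 -1" --pt "0 0 0.002 0 0 0 -1"

```text
clock: 16.72
position: [0.4131, 0.3218, 0.1178]
ee_rot: [-0.108, 0.994, 0.0, 0.0]
ft_force: [-0.7, -1.1, -1.6]
grip_width: 0.323
grasp_force: 40.5
```

>>> jog_arm --pt "0 0 0.0005 0 0 0 -1" --pt "0 0 0.001 0 0 0 -1" --pt "0 0 0.0015 0 0 0 -1" --pt "0 0 0.0015 0 0 0 -1"

```text
clock: 17.05
position: [0.4131, 0.3217, 0.1163]
ee_rot: [-0.108, 0.994, -0.0, 0.0]
ft_force: [-0.4, -0.1, 0.9]
grip_width: 0.324
grasp_force: 40.8
```

>>> jog_arm --pt "0 0 0.0003 0 0 0 -1" --pt "0 0 0.0003 0 0 0 -1" --grip_force 20

```text
clock: 17.22
position: [0.4132, 0.3217, 0.1162]
ee_rot: [-0.108, 0.994, 0.0, 0.0]
ft_force: [-0.7, -1.6, 4.7]
grip_width: 0.324
grasp_force: 41.4
```

>>> jog_arm --pt "0 0 0 0 0 0 -0.3" --pt "0 0 0 0 0 0 -0.2" --pt "0 0 0 0 0 0 0" --pt "0 0 0 0 0 0 0.4" --pt "0 0 0 0 0 0 1"

```text
clock: 17.63
position: [0.4129, 0.3216, 0.1156]
ee_rot: [-0.108, 0.994, -0.0, 0.0]
ft_force: [0.5, -0.7, -0.6]
grip_width: 0.763
grasp_force: 0.0
```

>>> jog_arm --pt "0 0 0 0 0 0 1" --pt "0 0 0 0 0 0 1" --pt "0 0 -0.015 0 0 0 1" --pt "0 0 -0.035 0 0 0 1" --pt "0 0 -0.06 0 0 0 1"

```text
clock: 18.05
position: [0.4123, 0.3211, 0.1753]
ee_rot: [-0.108, 0.994, -0.001, -0.001]
ft_force: [0.7, 1.4, 0.8]
grip_width: 1.002
grasp_force: 0.0
```

>>> jog_arm --pt "0 0 -0.035 0 0 0 1" --pt "0 0 -0.07 0 0 0 1" --pt "0 0 -0.105 0 0 0 1" --pt "0 0 -0.14 0 0 0 1" --pt "0 0 -0.165 0 0 0 1"

```text
clock: 18.47
position: [0.4131, 0.3218, 0.3441]
ee_rot: [-0.108, 0.994, 0.001, 0.001]
ft_force: [1.1, 1.0, 0.5]
grip_width: 1.004
grasp_force: 0.0
```

Run:
```python
from h import *
for k in("scene","top"):
    c=optics.camera(k); X=cloud(c); save(c,k+"3")
    t=X[(np.hypot(X[...,0]-.413,X[...,1]-.322)<.035)&(X[...,2]>.12)&(X[...,2]<.17)]; print(k,"tail",len(t),t.mean(0),t[:,2].max())
    h=X[(abs(X[...,0]-.63)<.05)&(abs(X[...,1]+.138)<.05)&(X[...,2]>.25)&(X[...,2]<.29)]; print("knob",h.mean(0).round(4),len(h))
s=get_obs(); R=Ro.from_quat(s["ee_rot"]); p=s["position"]; print(s["clock"],p)
Rt=Ro.from_quat([.1118,.9937,0,0]); T=np.array([.6312,-.138,.345]); ax=(R.inv()*Rt).as_rotvec(); print(ax)
pa=[(p+(T-p)*k/15,R*Ro.from_rotvec(ax*min(1,k/5))) for k in range(16)]
for a in(0,5,10): rows(*pa[a],[pa[a+1],pa[a+5]]); print()
```

```text
scene tail 145 [0.41952068 0.3213539  0.13979124] 0.15193368018803827
knob [ 0.6347 -0.1351  0.2692] 90
top tail 144 [0.41069305 0.31723298 0.14290653] 0.1497194700401222
knob [ 0.6269 -0.136   0.2714] 83
18.5667 [0.41403195 0.32261517 0.34550614]
[0.00509176 0.00563388 0.44097825]
[-0.0075, -0.0331, -0.0] [0.001, 0.0011, 0.0882] n>= 0.8
[-0.0377, -0.1655, -0.0002] [0.0051, 0.0056, 0.441] n>= 4.1

[-0.0209, -0.0267, 0.0] [0.0, 0.0, 0.0] n>= 0.8
[-0.1047, -0.1336, 0.0002] [0.0, 0.0, 0.0] n>= 4.1

[-0.0209, -0.0267, 0.0] [0.0, 0.0, 0.0] n>= 0.8
[-0.1047, -0.1336, 0.0002] [0.0, 0.0, 0.0] n>= 4.1
```

View pics/scene3.png

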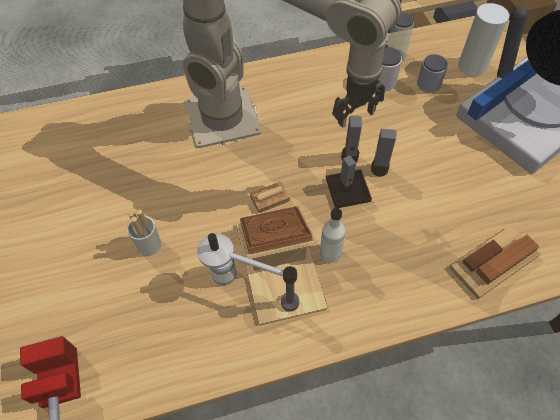

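The thermometer stands upright in its tray at (348,172), and the lamp is still aside at (213,243). Moving back to the lamp knob.

>>> jog_arm --pt "-0.0075 -0.0331 0 0 0 0.088 1" --pt "-0.015 -0.0662 0 0 0 0.176 1" --pt "-0.0226 -0.0993 0 0 0 0.264 1" --pt "-0.03 -0.1324 0 0 0 0.353 1" --pt "-0.0377 -0.1655 0 0 0 0.441 1"

```text
clock: 18.98
position: [0.4856, 0.1665, 0.34]
ee_rot: [0.114, 0.993, -0.0, -0.0]
ft_force: [1.3, 0.2, -0.3]
grip_width: 1.002
grasp_force: 0.0
```

>>> jog_arm --pt "-0.021 -0.0267 0 0 0 0 1" --pt "-0.042 -0.0534 0 0 0 0 1" --pt "-0.063 -0.08 0 0 0 0 1" --pt "-0.084 -0.107 0 0 0 0 1" --pt "-0.1047 -0.1336 0 0 0 0 1"

```text
clock: 19.4
position: [0.558, 0.0129, 0.34]
ee_rot: [0.112, 0.994, -0.0, -0.0]
ft_force: [0.4, 0.5, 0.4]
grip_width: 0.999
grasp_force: 0.0
```

>>> jog_arm --pt "-0.021 -0.0267 0 0 0 0 1" --pt "-0.042 -0.0534 0 0 0 0 1" --pt "-0.063 -0.08 0 0 0 0 1" --pt "-0.084 -0.107 0 0 0 0 1" --pt "-0.1047 -0.1336 0 0 0 0 1"

```text
clock: 19.82
position: [0.6305, -0.1404, 0.3398]
ee_rot: [0.112, 0.994, -0.0, -0.0]
ft_force: [-0.2, -0.7, 0.1]
grip_width: 0.998
grasp_force: 0.0
```

>>> jog_arm --pt "0 0 0 0 0 0 1" --pt "0 0 0 0 0 0 1" --pt "0 0 0 0 0 0 1"

```text
clock: 20.07
position: [0.6301, -0.1384, 0.3399]
ee_rot: [0.112, 0.994, 0.0, -0.001]
ft_force: [-0.0, 1.5, 0.5]
grip_width: 1.003
grasp_force: 0.0
```

Run:
```python
from h import *
s=get_obs(); R=Ro.from_quat(s["ee_rot"]); p=s["position"]; print(s["clock"],p,R.as_matrix().round(3).tolist())
rows(p,R,[((.631,-.1367,.255),R)])
c=np.array([.757,.031]); th=.93-.04-0+np.linspace(0,-.97,16)
th=np.linspace(np.arctan2(.031+.1367,.757-.631),-.05,16); print(th[0])
P=np.c_[c[0]-.2105*np.cos(th),c[1]-.2105*np.sin(th),0*th+.255]
for k in range(3): print(R.inv().apply(P[5*k+1:5*k+6]-P[5*k]).round(4).tolist())
print(P[0],P[-1])
```

```text
20.0667 [ 0.63008935 -0.13837906  0.33988606] [[-0.975, 0.222, -0.001], [0.222, 0.975, 0.0], [0.001, -0.0, -1.0]]
[-0.0006, 0.0018, 0.0849] [0.0, 0.0, 0.0] n>= 2.0
0.9264370946424519
[[0.0123, 0.006, 0.0], [0.0242, 0.0128, 0.0], [0.0357, 0.0203, 0.0], [0.0466, 0.0286, 0.0001], [0.0569, 0.0376, 0.0001]]
[[0.0098, 0.0096, 0.0], [0.0189, 0.0199, 0.0], [0.0273, 0.0307, 0.0], [0.035, 0.042, 0.0], [0.0419, 0.0538, 0.0]]
[[0.0062, 0.0122, 0.0], [0.0115, 0.0248, 0.0], [0.016, 0.0378, 0.0], [0.0197, 0.051, 0.0], [0.0225, 0.0644, 0.0]]
[ 0.63055554 -0.13729156  0.255     ] [0.54676307 0.04152062 0.255     ]
```

>>> jog_arm --pt "-0.0002 0.0005 0.02 0 0 0 1" --pt "-0.0005 0.001 0.04 0 0 0 1" --pt "-0.0005 0.001 0.06 0 0 0 1" --pt "-0.0005 0.001 0.075 0 0 0 1" --pt "-0.0005 0.001 0.085 0 0 0 1"

```text
clock: 20.48
position: [0.6303, -0.1359, 0.254]
ee_rot: [0.111, 0.994, 0.0, -0.001]
ft_force: [-0.8, -0.3, 0.6]
grip_width: 0.997
grasp_force: 0.0
```

>>> jog_arm --pt "0 0 0 0 0 0 0" --pt "0 0 0 0 0 0 -0.3" --pt "0 0 0 0 0 0 -0.5" --pt "0 0 0 0 0 0 -0.6" --pt "0 0 0 0 0 0 -0.8" --grip_force 20

```text
clock: 20.9
position: [0.6313, -0.1381, 0.2568]
ee_rot: [0.112, 0.994, -0.0, 0.001]
ft_force: [-0.0, 0.2, 0.3]
grip_width: 0.298
grasp_force: 0.0
```

>>> jog_arm --pt "0 0 0 0 0 0 -1" --pt "0 0 0 0 0 0 -1" --pt "0 0 0 0 0 0 -1" --pt "0 0 0 0 0 0 -1"

```text
clock: 21.23
position: [0.6316, -0.1377, 0.2569]
ee_rot: [0.112, 0.994, 0.0, 0.001]
ft_force: [3.2, 2.3, 5.7]
grip_width: 0.25
grasp_force: 23.2
```

>>> jog_arm --pt "0.0123 0.006 0 0 0 0 -1" --pt "0.0242 0.0128 0 0 0 0 -1" --pt "0.0357 0.0203 0 0 0 0 -1" --pt "0.0466 0.0286 0 0 0 0 -1" --pt "0.0569 0.0376 0 0 0 0 -1"

```text
clock: 21.65
position: [0.5833, -0.0904, 0.2568]
ee_rot: [0.113, 0.994, -0.001, 0.001]
ft_force: [-0.2, -5.1, 6.4]
grip_width: 0.249
grasp_force: 23.5
```

>>> jog_arm --pt "0.0098 0.0096 0 0 0 0 -1" --pt "0.0189 0.0199 0 0 0 0 -1" --pt "0.0273 0.0307 0 0 0 0 -1" --pt "0.035 0.042 0 0 0 0 -1" --pt "0.0419 0.0538 0 0 0 0 -1"

```text
clock: 22.07
position: [0.5528, -0.0298, 0.2563]
ee_rot: [0.114, 0.993, -0.002, -0.001]
ft_force: [-6.2, -6.1, 8.5]
grip_width: 0.251
grasp_force: 23.8
```

>>> jog_arm --pt "0.0062 0.0122 0 0 0 0 -1" --pt "0.0115 0.0248 0 0 0 0 -1" --pt "0.016 0.0378 0 0 0 0 -1" --pt "0.0197 0.051 0 0 0 0 -1" --pt "0.0225 0.0644 0 0 0 0 -1"

```text
clock: 22.48
position: [0.5464, 0.0399, 0.256]
ee_rot: [0.113, 0.994, -0.001, -0.001]
ft_force: [-8.2, -2.6, 4.3]
grip_width: 0.252
grasp_force: 23.4
```

>>> jog_arm --pt "0 0 0 0 0 0 -1" --pt "0 0 0 0 0 0 -1" --pt "0 0 0 0 0 0 -1"

```text
clock: 22.73
position: [0.5464, 0.041, 0.256]
ee_rot: [0.112, 0.994, -0.0, -0.001]
ft_force: [-6.7, 1.3, 5.7]
grip_width: 0.255
grasp_force: 23.4
```

>>> jog_arm --pt "0 0 0 0 0 0 -0.4" --pt "0 0 0 0 0 0 0" --pt "0 0 0 0 0 0 0.5" --pt "0 0 0 0 0 0 1" --pt "0 0 0 0 0 0 1"

```text
clock: 23.15
position: [0.5473, 0.0407, 0.2557]
ee_rot: [0.112, 0.994, -0.0, 0.0]
ft_force: [-0.3, -0.2, -0.2]
grip_width: 0.859
grasp_force: 0.0
```

>>> jog_arm --pt "0 0 0 0 0 0 1" --pt "0 0 -0.02 0 0 0 1" --pt "0 0 -0.05 0 0 0 1" --pt "0 0 -0.08 0 0 0 1" --pt "0 0 -0.11 0 0 0 1"

```text
clock: 23.57
position: [0.547, 0.0407, 0.3671]
ee_rot: [0.112, 0.994, -0.0, -0.0]
ft_force: [1.2, -0.1, -1.1]
grip_width: 0.999
grasp_force: 0.0
```

>>> jog_arm --pt "0.03 0 0 0 0 0 1" --pt "0.06 0 0 0 0 0 1" --pt "0.09 0 0 0 0 0 1" --pt "0.09 0 0 0 0 0 1" --pt "0.09 0 0 0 0 0 1"

```text
clock: 23.98
position: [0.4588, 0.0612, 0.3663]
ee_rot: [0.111, 0.994, 0.001, 0.001]
ft_force: [0.7, 0.3, -0.6]
grip_width: 1.001
grasp_force: 0.0
```

Run:
```python
from h import *
print(get_obs()["clock"],get_obs()["position"])
for k in("scene","top"):
    c=optics.camera(k); X=cloud(c); save(c,k+"4")
    h=X[(abs(X[...,0]-.55)<.04)&(abs(X[...,1]-.04)<.04)&(X[...,2]>.255)&(X[...,2]<.29)]; print(k,"knob",h.mean(0).round(4),len(h))
    t=X[(np.hypot(X[...,0]-.413,X[...,1]-.322)<.035)&(X[...,2]>.136)&(X[...,2]<.17)]; print("tail",len(t),t.mean(0))
```

```text
23.9833 [0.45876985 0.06120481 0.36634911]
scene knob [0.5511 0.0423 0.2714] 77
tail 103 [0.41728153 0.32260314 0.14434192]
top knob [nan nan nan] 0
tail 143 [0.41137921 0.3195745  0.14479009]<stdin>:5: RuntimeWarning: Mean of empty slice.
  ret = um.true_divide(
```

View pics/scene4.png

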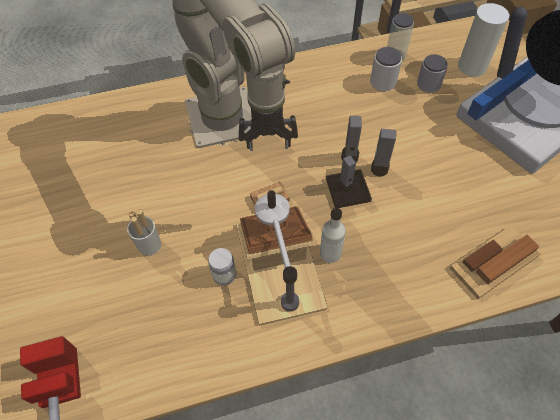

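The lamp is back over the medallion at (271,205), the thermometer is upright in its tray at (348,172), and the robot is clear of everything. Handing in.

```bash
python3 -c "
from workcell import workorder; print(workorder.hand_in())"
```

```text
the job is handed in; nothing more can be done
None
```

The job is handed in at about 24 s on the clock with every step carried out (lamp aside, thermometer held at the medallion for about 1.8 s and stood back in its tray, lamp re-centred); the hand-in gave no verdict, so I can't say whether it passed.

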